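# Pack the finished ceramics into the hinged carry case

## Robot

A 6-joint arm with a two-finger parallel gripper is mounted at the origin on the work surface. World frame = base frame: x ahead of the robot, y to its left, z up, the work surface at z = 0. Lengths are in m, angles in rad, forces in N, time in s.
With the tool pointing down it reaches from about 0.35 to 0.875 m from the base axis. Payload 4.2 kg.
Tool frame: the origin (TCP) lies midway between the tips of the shut fingers; the grasp point (between the pads) lies 19 mm behind it; z points along the fingers, y is the direction in which the jaws open and shut (so a half turn about z gives the same grasp; the last joint's range is limited). The gripper opens to 87 mm and grips with 3 to 60 N. Pads are 19 mm wide; open, the fingers measure 117 mm over their backs; the gripper's body (75 mm by 190 mm) begins 51 mm behind the grasp point.
Start: joints at [-1.012, 0.385, 0.008, 0, -1.194, -0.259], TCP at [0.185, -0.597, 0.192] pointing down, gripper open.
Joint ranges: [-3.14, 3.14], [-1.21, 2.06], [-1.07, 1.41], [-3.16, 2.05], [-2.99, -0.16], [-3.1, 3.1]. Speed limits (rad/s): [2.79, 2.79, 3.14, 3.14, 3.14, 3.14].

## Interface

Orientations are given as a unit quaternion [x, y, z, w].
In Python, from rig import ctrl, hand, planner, optics, order, get_clock, get_joint_pos, get_joint_velocities, get_tau, get_ee_pos, get_tcp_rot, get_wrist_force, get_torque, get_opening gives the robot as it stands. Calls block until the motion is done:
- ctrl.move_ptp(position, orientation): joint-space move of the TCP to a pose.
- ctrl.move_straight(position, ori=None, feed=0.15): straight line of the TCP; ori=None keeps the orientation; feed is the mean speed in m/s.
- ctrl.goto_joints(angles): joint-space move.
- hand.set_gripper(opening, squeeze=None): finger opening in m; squeeze is the grip in N (None keeps the last); returns when the fingers have stopped.
- ctrl.hold(seconds).
- planner.inverse_kinematics(position, orientation): joint angles nearest the present ones, or None.
- optics.read_camera(name): name is "scene" or "side" or "wrist"; returns (picture, depth): 420x560x3 uint8, red, green, blue; 420x560 float32, m along the optical axis (not along the pixel's ray), 0 where there is no reading.
- optics.camera_params(name): a dict with "vertical_fov" (degrees; the focal length in pixels is half the picture's height over the tangent of half this angle, whatever the lens; pixels are square), "cx", "cy" (the principal point, pixels), "rvec" (rotation vector, rad) and "tvec" (3), from world to camera coordinates, as OpenCV has them. Camera axes: x right, y down, z forward; pixel columns grow to the right and rows downward; lengths in m; the calibration is good to about 2 mm. A picture is of the moment at which its call begins: read the wrist's pose just before it. camera_params takes no time and is no camera call; for the wrist camera it gives the pose at the moment of the call.
A pose or a line that the arm cannot do raises ctrl.Unreachable and nothing moves.
- order.sign_off(): hands the job in, once; it reports no verdict.
Readings, each from a call of its own:
- get_clock(): time.
- get_joint_pos(): joint angles.
- get_joint_velocities(): joint speeds.
- get_tau(): joint torques, N m.
- get_ee_pos(): TCP position.
- get_tcp_rot(): TCP orientation.
- get_wrist_force(): force on the tool from outside, world axes, zero at the start.
- get_torque(): the same for the moment, N m.
- get_opening(): finger opening in m.
Only numpy, scipy, OpenCV 4.12 (cv2) and the standard library are available. Lean on these libraries where they do the work, as an engineer would, in place of code of your own. Each camera call takes 0.05 s, during which the arm holds its last target. There are 200 camera calls.

## Task

Pack the finished pieces to go home: lift every hanging tile up and off its hook and stand it on edge, hole uppermost, right down in a slot of its own in the grey carry case, and stand the bunny upright in the wide bay at the case's end. Then swing the lid over and lower it without slamming until the two halves meet rim to rim all round. Leave the bottles, jar, mug and disc where they stand.

Things in the scene. Friction and masses are not known exactly. Their poses are not given: they have to be found in the camera images.
- tile1_centre (a point): White ceramic tile, 60 wide x 120 tall x 10 mm thick, 0.16 kg, hung on a rack hook (2 to 4 present; None if absent). The point is its centre; x = its thickness (hanging, +x points to the rack's rail), y = width, z up. Its window, 24 wide x 28 mm high, begins 34 mm below the tile's top; the window's upper edge rests on the hook. Grip the top 30 mm, front and back.
- tile2_centre (a point): Another tile just like tile1 (None if absent).
- tile3_centre (a point): Another tile just like tile1 (None if absent).
- tile4_centre (a point): Another tile just like tile1 (None if absent).
- rack: Fixed wooden rack; origin on the table under the hooks' roots, x away from the hooks' free ends. Four flat steel hooks 75 mm apart, strips 12 wide x 5 mm thick, top 195 mm above the table, point to its -x. A tile hangs 27 mm behind the hook's end, which turns up 9 mm, and 62 mm before the rail: lift it about 18 mm (12 to 22), then draw it 50 mm or more to -x.
- slot1 (a point): The centre of a tile slot's floor in the grey case's lower half, 6 mm above the table. x along the slot (to the hinge), y along the case, z up. It takes one tile on edge, the tile's width along x, its thickness along y: 16 mm wide in y between padded dividers with rounded tops (57 mm above the table), 76 mm long in x. Slots are 46 mm apart, slot1 at the -y end.
- slot2 (a point): The same for another slot, all four alike.
- slot3 (a point): The same for another slot, all four alike.
- slot4 (a point): The same for another slot, all four alike.
- bay (a point): Floor of the wide bay at the +y end of the case's lower half, 6 mm above the table, its centre; same axes as the slots. It is 76 mm in x by 91 mm in y: the bunny's place.
- case: Lower half of the case: a grey plastic box 122 (x) x 302 (y) x 76 mm high with 6 mm walls, fixed to the table. Origin at the centre of its underside, same axes as the slots; the hinge is at its +x wall, away from the robot. Standing tiles reach 126 mm above the table and the bunny 128 mm, inside the closed lid (inner top 132 mm).
- lid (a joint): Angle of the case's lid half, rad: 0 shut with its rim on the base's rim, 1.8 to 2.05 at the start (standing open, leaning away from the robot), at most 2.2. A stiff hinge (0.35 N m of friction): it stays where it is left and needs a push of about 2 to 5 N at the bar.
- lid_hinge (a point): Middle of the hinge axis, on the base's rim 76 mm above the table, same axes as the case; the lid turns about the y axis through it.
- lid_bar (a point): Middle of the lid's steel carrying bar: a round bar 10 mm thick and 110 mm long, parallel to the hinge, 35 mm off the lid's front face. With the lid shut the bar is 157 mm in front of the hinge and 35 mm above it. The lid half is 122 x 302 x 62 mm deep; fingers closed loosely on the bar from above can follow it right through the arc, the bar turning between them.
- bunny_centre (a point): White bisque bunny figurine standing on the table, 122 mm tall with ears, 0.22 kg; the point is on its axis half-way up (61 mm above its foot), z up. Round foot 60 mm across; upright round head 40 mm across from 74 to 100 mm above the foot (the place to grip: 27 mm above this point).
- bottle1: Glaze bottle, 60 mm across, 150 mm tall, to be left alone. Origin under its centre.
- bottle2: Smaller glaze bottle, 54 mm across, 130 mm tall, to be left alone.
- bottle3: Glaze bottle 60 mm across, 150 mm tall, to be left alone.
- jar1: Squat amber jar, 64 mm across, 70 mm tall, to be left alone.
- coaster: Flat bisque disc, 106 mm across, 14 mm thick, to be left alone.
- mug1: White mug, 80 mm across, 85 mm tall, to be left alone.

How it is judged:
On the way, in this order (a step that is already met when the one before it is completed fails the run):
1. every tile present stands in a slot and the bunny in the bay, with the lid open (x of tile1_centre in the frame of case between -0.03 and 0.03 m and y of tile1_centre in the frame of case between -0.15 and 0.035 m and z of tile1_centre in the frame of case between 0.05 and 0.076 m and angle between each of tile1_centre, tile2_centre, tile3_centre, tile4_centre's own z axis and vertical below 0.3 rad and x of tile2_centre in the frame of case between -0.03 and 0.03 m and y of tile2_centre in the frame of case between -0.15 and 0.035 m and z of tile2_centre in the frame of case between 0.05 and 0.076 m and x of tile3_centre in the frame of case between -0.03 and 0.03 m and y of tile3_centre in the frame of case between -0.15 and 0.035 m and z of tile3_centre in the frame of case between 0.05 and 0.076 m and x of tile4_centre in the frame of case between -0.03 and 0.03 m and y of tile4_centre in the frame of case between -0.15 and 0.035 m and z of tile4_centre in the frame of case between 0.05 and 0.076 m and x of bunny_centre in the frame of bay between -0.03 and 0.03 m and y of bunny_centre in the frame of bay between -0.05 and 0.05 m and z of bunny_centre in the frame of bay between 0.05 and 0.072 m and angle between bunny_centre's own z axis and vertical below 0.25 rad and linear speed of each of tile1, tile2, tile3, tile4, bunny below 0.03 m/s and value of joint lid above 0.5 rad), for 0.2 s.
2. the lid is shut, rim on rim (value of joint lid below 0.05 rad), for 0.2 s.
At the end, for the whole second after the job is handed in: Every tile present stands in the case's slots, hole up, within 0.3 rad of upright and down on the floor (centre 50 to 76 mm above the case's underside); the bunny stands in the bay within 0.25 rad of upright; all at rest; the lid is shut to within 0.05 rad (x of tile1_centre in the frame of case between -0.03 and 0.03 m and y of tile1_centre in the frame of case between -0.15 and 0.035 m and z of tile1_centre in the frame of case between 0.05 and 0.076 m and angle between each of tile1_centre, tile2_centre, tile3_centre, tile4_centre's own z axis and vertical below 0.3 rad and x of tile2_centre in the frame of case between -0.03 and 0.03 m and y of tile2_centre in the frame of case between -0.15 and 0.035 m and z of tile2_centre in the frame of case between 0.05 and 0.076 m and x of tile3_centre in the frame of case between -0.03 and 0.03 m and y of tile3_centre in the frame of case between -0.15 and 0.035 m and z of tile3_centre in the frame of case between 0.05 and 0.076 m and x of tile4_centre in the frame of case between -0.03 and 0.03 m and y of tile4_centre in the frame of case between -0.15 and 0.035 m and z of tile4_centre in the frame of case between 0.05 and 0.076 m and x of bunny_centre in the frame of bay between -0.03 and 0.03 m and y of bunny_centre in the frame of bay between -0.05 and 0.05 m and z of bunny_centre in the frame of bay between 0.05 and 0.072 m and angle between bunny_centre's own z axis and vertical below 0.25 rad and linear speed of each of tile1, tile2, tile3, tile4, bunny below 0.03 m/s and value of joint lid below 0.05 rad and velocity of joint lid between -0.05 and 0.05 rad/s); the robot touches nothing.
It fails at once if a bottle, jar, mug or disc is shifted by more than 40 mm or tipped over (distance of any of bottle1, bottle2, bottle3, jar1, coaster, mug1 from where it was at the start of the episode above 0.04 m or angle between any of bottle1, bottle2, bottle3, jar1, coaster, mug1's own z axis and vertical above 0.5 rad).
It fails at once if the lid is slammed: falling faster than 3 rad/s over its last 0.3 rad (value of joint lid below 0.3 rad and velocity of joint lid below -3 rad/s).
Of tile1, tile2, tile3, tile4 only 2 to 4 are there at a start; the rules pass over those that are not, and their reading is None.
At some moment in a run one of bunny may be knocked a few centimetres aside while the robot is not near it.
It also fails if it takes over 210 s, if anything falls off the work surface, if the arm or the gripper's body presses on something with over 40 N, if the wrist force passes 120 N, or if a joint passes its speed limit or range.

## Working session

There is one attempt and no reset: what is moved stays moved. The work goes in short steps, each a Python script; the robot and the scene stay as the last script left them, time stands still between calls to the robot, and variables do not carry over. Pictures are saved under pics/ and viewed, about 12 in all and at most 16, crops included, and the job is handed in when it is done.

```bash
mkdir -p pics; ls; cat > h.py <<'E'
import numpy as np, cv2
from rig import *
from scipy.spatial.transform import Rotation as R
def cam(n):
    p=optics.camera_params(n); im,d=optics.read_camera(n)
    f=210/np.tan(np.radians(p['vertical_fov'])/2)
    M=R.from_rotvec(np.ravel(p['rvec'])).as_matrix(); t=np.ravel(p['tvec'])
    v,u=np.mgrid[:420,:560]
    C=np.dstack([(u-p['cx'])/f*d,(v-p['cy'])/f*d,d])
    W=(C-t)@M   # M^T (C-t)
    W[d<=0]=np.nan
    return im,d,W
def save(n,im): cv2.imwrite('pics/'+n+'.png',im[...,::-1])
E
python3 - <<'E'
from h import *
for n in('scene','side'):
    im,d,W=cam(n); save(n+'0',im); np.savez(n+'0.npz',im=im,d=d,W=W)
    p=optics.camera_params(n); print(n,p, -R.from_rotvec(np.ravel(p['rvec'])).as_matrix().T@np.ravel(p['tvec']))
print(get_clock(),get_tcp_rot(),get_opening())
E
python3 -c "
import cv2,numpy as np
a=cv2.imread('pics/scene0.png');b=cv2.imread('pics/side0.png')
"
```

```text
pics
scene {'vertical_fov': 54.066125766248206, 'cx': 280.9934163517621, 'cy': 211.24290592077165, 'rvec': array([ 2.12988125,  1.95406743, -0.29912466]), 'tvec': array([-0.01565819, -0.5358812 ,  1.51195455])} [ 0.97183703 -0.07989027  1.27380168]
side {'vertical_fov': 46.657641731642784, 'cx': 278.69151610444084, 'cy': 209.0353996118306, 'rvec': array([ 2.06685982, -1.92487838,  0.3755065 ]), 'tvec': array([-0.0678659 ,  0.58850555,  1.3259163 ])} [ 0.04082722 -0.07607542  1.4496704 ]
0.1 [-1.49236635e-01  9.88801026e-01  9.61733567e-04 -1.83050249e-04] 0.08687715811949358
```

View pics/scene0.png

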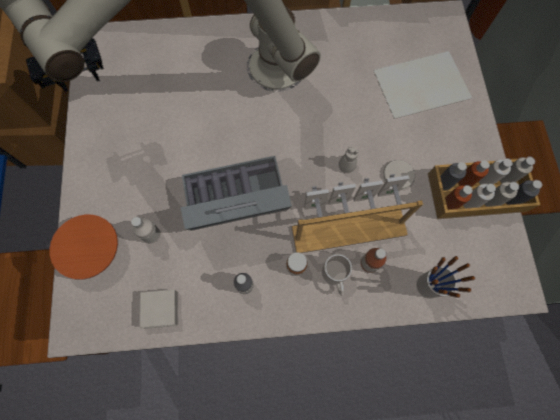

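View pics/side0.png

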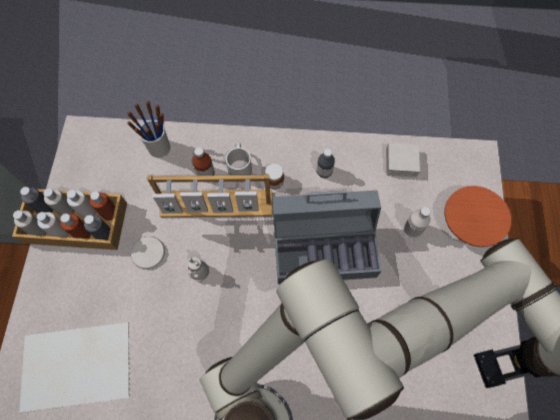

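The scene view shows the case at about (237,190), the lid bar at (237,209), four tiles on the rack at (315–395,190), the bunny at (349,158) and the coaster at (397,172). Next I'll get numbers from the depth.

```bash
cat > m.py <<'E'
from h import *
S=np.load('scene0.npz');D=np.load('side0.npz')
def at(A,u,v): return np.round(A['W'][v,u],3)
for u,v in [(349,153),(349,158),(397,172),(315,195),(237,209),(187,165),(278,160),(352,215),(145,225),(242,276),(297,260),(375,255),(338,265)]: print('scene',u,v,at(S,u,v))
for u,v in [(195,262),(195,270),(148,253),(163,195),(192,198),(219,200),(248,195),(325,198),(278,278),(378,275),(210,180)]: print('side',u,v,at(D,u,v))
for nm,A in(('scene',S),('side',D)):
    W=A['W']; m=(W[...,2]>.221)&(W[...,2]<.236)&(W[...,0]>.2)&(W[...,0]<.62)&(W[...,1]>-.1)&(W[...,1]<.6)
    n,l,st,c=cv2.connectedComponentsWithStats(m.astype(np.uint8))
    for i in range(1,n):
        if st[i,4]>6:
            P=W[l==i]; print(nm,'top',c[i].round(),st[i,4],np.median(P,0).round(3),P.min(0).round(3),P.max(0).round(3))
def crop(A,x0,y0,x1,y1,k): return cv2.resize(A['im'][y0:y1,x0:x1],None,fx=k,fy=k,interpolation=cv2.INTER_CUBIC)
a=crop(S,170,135,430,275,3);save('cropS',a)
b=crop(D,130,160,390,295,3);save('cropD',b)
E
python3 m.py
```

```text
scene 349 153 [0.419 0.194 0.096]
scene 349 158 [0.433 0.193 0.09 ]
scene 397 172 [0.463 0.363 0.014]
scene 315 195 [0.596 0.055 0.223]
scene 237 209 [ 0.604 -0.162  0.182]
scene 187 165 [ 0.373 -0.334  0.002]
scene 278 160 [ 0.379 -0.028 -0.001]
scene 352 215 [0.652 0.153 0.194]
scene 145 225 [ 0.606 -0.439  0.11 ]
scene 242 276 [ 0.783 -0.163  0.128]
scene 297 260 [ 0.74  -0.002  0.067]
scene 375 255 [0.759 0.212 0.143]
scene 338 265 [0.755 0.127 0.007]
side 195 262 [0.419 0.204 0.096]
side 195 270 [0.396 0.201 0.091]
side 148 253 [0.46  0.369 0.014]
side 163 195 [0.565 0.291 0.229]
side 192 198 [0.568 0.213 0.214]
side 219 200 [0.573 0.14  0.202]
side 248 195 [0.583 0.057 0.226]
side 325 198 [ 0.609 -0.157  0.18 ]
side 278 278 [ 0.394 -0.038  0.074]
side 378 275 [ 0.436 -0.334  0.028]
side 210 180 [0.638 0.175 0.191]
scene top [397. 179.] 92 [0.569 0.282 0.228] [0.562 0.255 0.221] [0.576 0.314 0.232]
scene top [370. 184.] 94 [0.579 0.209 0.227] [0.571 0.18  0.221] [0.585 0.24  0.232]
scene top [344. 187.] 94 [0.582 0.136 0.227] [0.574 0.105 0.222] [0.588 0.164 0.234]
scene top [316. 193.] 96 [0.591 0.058 0.227] [0.583 0.03  0.221] [0.597 0.088 0.232]
side top [190. 195.] 94 [0.572 0.215 0.227] [0.565 0.187 0.221] [0.579 0.245 0.234]
side top [218. 195.] 90 [0.575 0.14  0.227] [0.568 0.112 0.221] [0.585 0.171 0.233]
side top [245. 194.] 101 [0.585 0.063 0.227] [0.578 0.035 0.221] [0.593 0.094 0.234]
side top [163. 196.] 102 [0.563 0.29  0.228] [0.556 0.259 0.221] [0.572 0.32  0.236]
```

View pics/cropS.png

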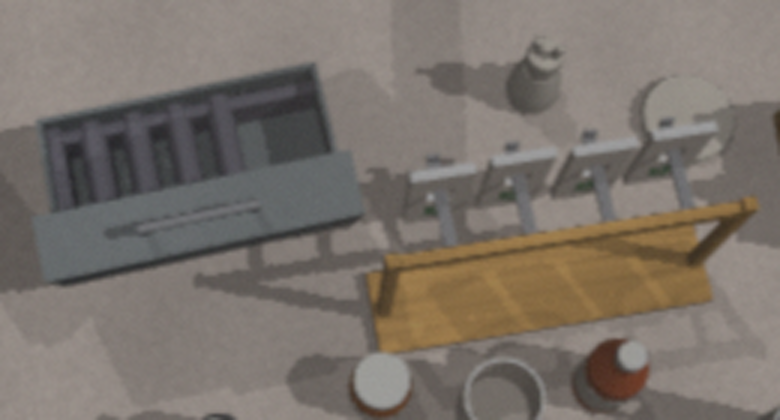

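View pics/cropD.png

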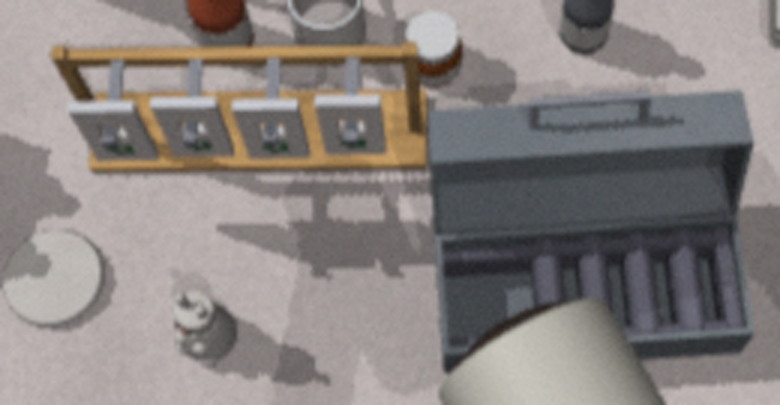

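```bash
cat >> h.py <<'E'
def down(a):
    "tool down, jaws (tool y) along world angle a; of the two half turns the one with joint 6 nearer 0"
    y=np.array([np.cos(a),np.sin(a),0]);z=np.array([0,0,-1.]);return R.from_matrix(np.c_[np.cross(y,z),y,z]).as_quat()
def best(p,a):
    c=[(abs(j[5]),down(b)) for b in(a,a+np.pi) for j in[planner.inverse_kinematics(p,down(b))] if j is not None]
    return min(c,key=lambda t:t[0])[1]
E
python3 - <<'E'
from h import *
for n,p,a in(('wc',[.42,-.17,.42],1.67),('wt',[.50,.17,.42],.1)):
    q=best(p,a); ctrl.move_ptp(p,q); im,d,W=cam('wrist'); save(n,im); np.savez(n+'.npz',im=im,d=d,W=W); print(get_joint_pos().round(2) if hasattr(get_joint_pos(),'round') else get_joint_pos(), W[210,280], get_clock())
cv2.imwrite('pics/w2.png',cv2.resize(np.hstack([cv2.imread('pics/wc.png'),cv2.imread('pics/wt.png')]),(800,300)))
E
```

```text
[-0.03  0.01  0.08 -0.   -1.65 -1.45] [ 0.512853   -0.16925505  0.0533204 ] 2.0917
[ 0.63  0.15  0.24  0.   -1.66 -0.54] [0.49921175 0.2774978  0.00125344] 3.4583
```

View pics/w2.png

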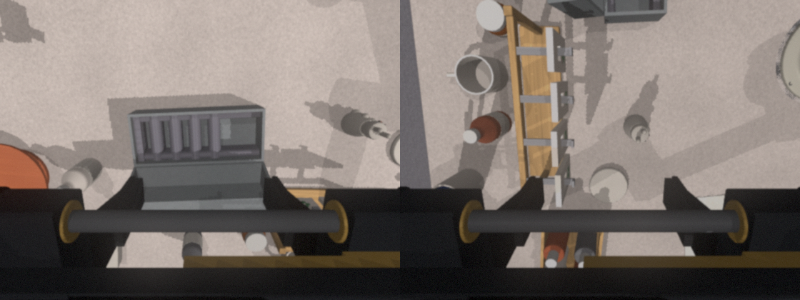

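```bash
cat > m2.py <<'E'
from h import *
for f in('wc','scene0','side0'):
    A=np.load(f+'.npz');W=A['W']
    m=(abs(W[...,2]-.076)<.006)&(W[...,0]>.36)&(W[...,0]<.57)&(W[...,1]>-.36)&(W[...,1]<.0)
    P=W[m][:,:2].astype(np.float32); r=cv2.minAreaRect(P) ; print(f,'rim',len(P),r)
    # front wall line
    mm=(abs(W[...,2]-.057)<.006)&(W[...,0]>.36)&(W[...,0]<.57)&(W[...,1]>-.36)&(W[...,1]<.0)
    if f=='wc': save('wcmask',cv2.resize(np.dstack([m*255,mm*255,A['im'][...,1]]).astype(np.uint8)[120:300,160:400],None,fx=3,fy=3))
for f in('wt','scene0','side0'):
    W=np.load(f+'.npz')['W']
    m=(W[...,2]>.222)&(W[...,2]<.236)&(W[...,0]>.52)&(W[...,0]<.62)&(W[...,1]>-.0)&(W[...,1]<.35)
    n,l,st,c=cv2.connectedComponentsWithStats(m.astype(np.uint8))
    for i in range(1,n):
        if st[i,4]>40:
            r=cv2.minAreaRect(W[l==i][:,:2].astype(np.float32)); print(f,'tile',st[i,4],np.median(W[l==i],0).round(4),r)
    m=(W[...,2]>.075)&(W[...,2]<.1)&(abs(W[...,0]-.42)<.06)&(abs(W[...,1]-.2)<.06)
    print(f,'bunny head',cv2.minEnclosingCircle(W[m][:,:2].astype(np.float32)),m.sum())
    m=(abs(W[...,0]-.65)<.06)&(abs(W[...,1]-.2)<.06); print('rail top',np.nanpercentile(W[m][:,2],[50,90,99]))
E
python3 m2.py
```

```text
wc rim 4741 ((0.5043538212776184, -0.17542186379432678), (0.17265599966049194, 0.302648663520813), 8.031947135925293)
scene0 rim 350 ((0.46944546699523926, -0.18350175023078918), (0.10689542442560196, 0.30180391669273376), 7.88499116897583)
side0 rim 1386 ((0.5005711317062378, -0.1730923056602478), (0.17636790871620178, 0.30346250534057617), 7.915888786315918)
wt tile 686 [0.5896 0.0623 0.2303] ((0.5903494954109192, 0.06327700614929199), (0.010560262016952038, 0.059360112994909286), 4.90380859375)
wt tile 586 [0.5803 0.1377 0.2302] ((0.5807709693908691, 0.13892041146755219), (0.010549522005021572, 0.06031027063727379), 4.900230407714844)
wt tile 499 [0.5771 0.2118 0.2303] ((0.5775154232978821, 0.21370625495910645), (0.01045189704746008, 0.059976719319820404), 4.904347896575928)
wt tile 432 [0.5677 0.2864 0.2303] ((0.5681135058403015, 0.28857770562171936), (0.010503703728318214, 0.06020891293883324), 4.43634557723999)
wt bunny head ((0.41804343461990356, 0.20432685315608978), 0.0211420189589262) 170
rail top [0.01685754 0.19835166 0.19953176]
scene0 tile 87 [0.5688 0.2844 0.2279] ((0.
[... 687 characters left out ...]
0 [0.5723 0.2163 0.227 ] ((0.5726543664932251, 0.21550127863883972), (0.011955027468502522, 0.057943493127822876), 4.291351318359375)
side0 tile 85 [0.5753 0.1404 0.2272] ((0.5754910707473755, 0.1411823034286499), (0.013451041653752327, 0.058667462319135666), 11.489532470703125)
side0 tile 96 [0.5852 0.063  0.2273] ((0.5854873061180115, 0.0646054595708847), (0.012510031461715698, 0.05870615690946579), 3.6552863121032715)
side0 tile 99 [0.563  0.2901 0.2278] ((0.5636224150657654, 0.28952667117118835), (0.013612519018352032, 0.060404665768146515), 5.129310607910156)
side0 bunny head ((0.413331538438797, 0.20653556287288666), 0.020856458693742752) 106
rail top [0.01414328 0.19586999 0.20038278]
```

View pics/wcmask.png

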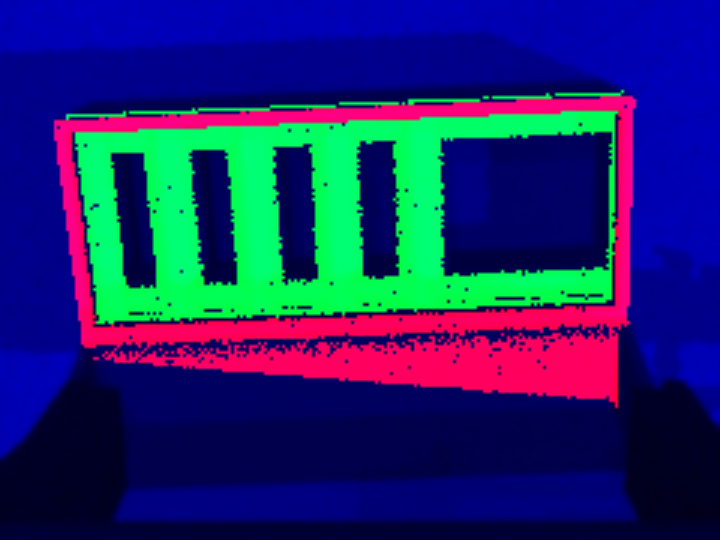

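```bash
cat >> h.py <<'E'
CY=np.radians(8.0);CX=np.array([np.cos(CY),np.sin(CY)]);CYv=np.array([-np.sin(CY),np.cos(CY)]);CC=np.array([.4793,-.1790])
TY=np.radians(4.9);TX=np.array([np.cos(TY),np.sin(TY)])
T=[(.5903,.0633),(.5808,.1389),(.5775,.2137),(.5681,.2886)]
def case(x,y): return CC+x*CX+y*CYv
def local(W): d=W[...,:2]-CC; return np.dstack([d@CX,d@CYv,W[...,2]])
def mv(xy,z,q=None,feed=.25): ctrl.move_straight([xy[0],xy[1],z],q,feed=feed)
def pick(i):
    t=np.array(T[i]); q=best([*t,.25],TY)
    hand.set_gripper(.045,10)
    ctrl.move_ptp([*(t-.06*TX),.33],q); mv(t,.30,q); mv(t,.209)
    hand.set_gripper(.018); mv(t,.202,feed=.05); hand.set_gripper(0,40); print('grip',get_opening(),get_wrist_force())
    mv(t,.219,feed=.06); print('lift',get_wrist_force()); mv(t-.07*TX,.219,feed=.12); mv(t-.07*TX,.33)
    print('out',get_opening(),get_wrist_force(),get_clock())
E
python3 - <<'E'
from h import *
W=np.load('wc.npz')['W'];L=local(W)
m=(abs(L[...,0])<.02)&(L[...,2]<.03)&(L[...,1]>-.14)&(L[...,1]<.145)
h=np.histogram(L[...,1][m],bins=np.arange(-.15,.152,.002))
print([(round(float(b),3),int(n)) for n,b in zip(*h) if n>0])
m=(abs(L[...,2]-.076)<.005)&(abs(L[...,0])<.058)&(abs(L[...,1])>.14); print(np.nanpercentile(L[...,1][m],[0.5,99.5]))
m=(abs(L[...,2]-.076)<.005)&(abs(L[...,1])<.14)&(L[...,0]<-.03); print(np.nanpercentile(L[...,0][m],[0.5,99.5]))
pick(0)
im,d,W=cam('wrist'); save('hold0',im); np.savez('hold0.npz',im=im,d=d,W=W)
E
```

```text
[(-0.132, 43), (-0.13, 54), (-0.128, 25), (-0.126, 23), (-0.124, 12), (-0.086, 31), (-0.084, 43), (-0.082, 22), (-0.08, 23), (-0.078, 24), (-0.076, 23), (-0.074, 4), (-0.04, 25), (-0.038, 27), (-0.036, 23), (-0.034, 21), (-0.032, 23), (-0.03, 24), (-0.028, 25), (-0.026, 15), (0.006, 7), (0.008, 24), (0.01, 25), (0.012, 24), (0.014, 22), (0.016, 24), (0.018, 25), (0.02, 25), (0.022, 25), (0.056, 24), (0.058, 27), (0.06, 28), (0.062, 24), (0.064, 22), (0.066, 22), (0.068, 22), (0.07, 22), (0.072, 22), (0.074, 29), (0.076, 30), (0.078, 29), (0.08, 22), (0.082, 22), (0.084, 22), (0.086, 22), (0.088, 22), (0.09, 22), (0.092, 25), (0.094, 38), (0.096, 24), (0.098, 20), (0.1, 21), (0.102, 22), (0.104, 22), (0.106, 21), (0.108, 23), (0.11, 29), (0.112, 31), (0.114, 24), (0.116, 23), (0.118, 21), (0.12, 22), (0.122, 22), (0.124, 23), (0.126, 25), (0.128, 28), (0.13, 29), (0.132, 25), (0.134, 23), (0.136, 22), (0.138, 21), (0.14, 22), (0.142, 22), (0.144, 45)]
[-0.151186    0.37778516]
[-0.06091338 -0.05450297]
grip 0.00030100838498093457 [ 0.36263827  0.37543884 -0.29560011]
lift [ 0.02935007 -0.30734248 -0.97316966]
out 0.00026198855561974374 [ 0.5551796  -0.82612912  0.08029401] 9.4583
```

View pics/hold0.png

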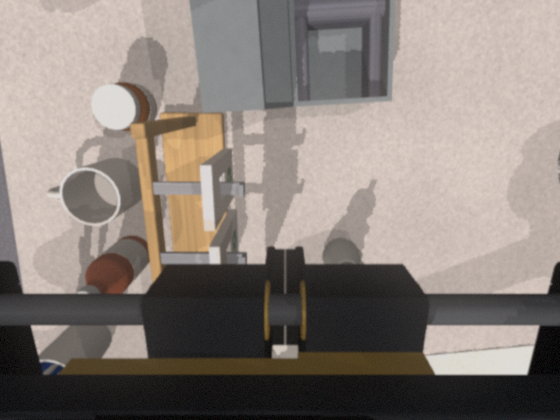

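The fingers shut on nothing: tile 0 is still on its hook at about pixel (213,190). I'll check where it sits relative to my estimate and to the visible fingers.

```bash
python3 - <<'E'
from h import *
W=np.load('hold0.npz')['W']
m=(W[...,2]>.222)&(W[...,2]<.24)
n,l,st,c=cv2.connectedComponentsWithStats(m.astype(np.uint8))
for i in range(1,n):
    if st[i,4]>40: print('tile',st[i],np.median(W[l==i],0).round(4),cv2.minAreaRect(W[l==i][:,:2].astype(np.float32)))
print(get_ee_pos(),get_tcp_rot(), R.from_quat(get_tcp_rot()).as_matrix().round(3))
for u,v in[(275,252),(297,252),(286,250),(275,262),(286,270)]: print(u,v,W[v,u])
p=optics.camera_params('wrist');M=R.from_rotvec(np.ravel(p['rvec'])).as_matrix();f=210/np.tan(np.radians(p['vertical_fov'])/2)
for q in(get_ee_pos(),):
    c=M@np.array(q)+np.ravel(p['tvec']);print('tcp px',c[:2]/c[2]*f+[p['cx'],p['cy']],c, 'f',f)
S=optics.read_camera('scene')[0];save('scene1',cv2.resize(S[120:280,270:430],None,fx=3.7,fy=3.7,interpolation=cv2.INTER_CUBIC))
E
```

```text
tile [200 164  17  67 887] [0.5896 0.0614 0.2302] ((0.5902203321456909, 0.06346499174833298), (0.010562418028712273, 0.06046203896403313), 4.638174533843994)
tile [209 244  13  20 244] [0.582  0.1156 0.2301] ((0.5825475454330444, 0.1178225502371788), (0.010432926937937737, 0.01896216906607151), 3.630413770675659)
[0.52035888 0.05738346 0.32870592] [ 0.73659361 -0.67633454 -0.0007882   0.00090681] [[ 0.085 -0.996 -0.002]
 [-0.996 -0.085 -0.   ]
 [ 0.     0.002 -1.   ]]
275 252 [0.52761877 0.04835533 0.36589393]
297 252 [0.51690701 0.04622554 0.36859667]
286 250 [0.52210272 0.04835302 0.36236436]
275 262 [0.52731054 0.04873796 0.37641226]
286 270 [0.52220082 0.04829691 0.38456942]
tcp px [286.48572746 242.27635125] [0.00107978 0.02019849 0.20899072] f 344.20333851825404
```

View pics/scene1.png

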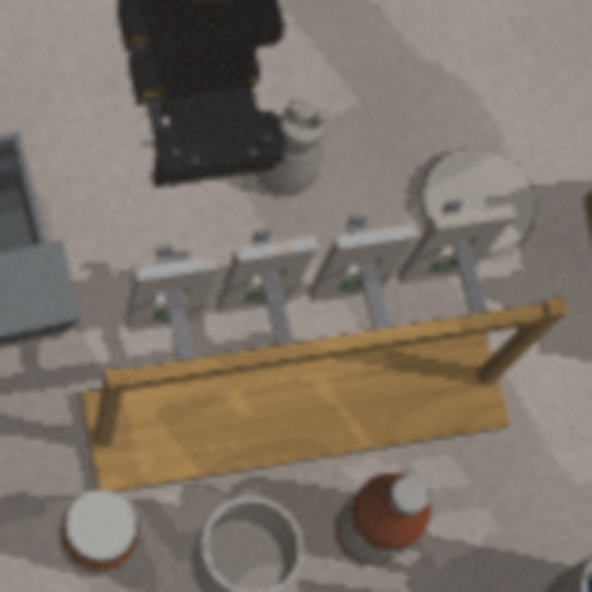

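```bash
python3 - <<'E'
from h import *
W=np.load('hold0.npz')['W']
for v in range(226,350,10): print(v,[W[v,u].round(3).tolist() for u in(272,279,290)])
t=get_ee_pos()
for n in('side','scene'):
    im,d,w=cam(n); r=np.hypot(w[...,0]-t[0],w[...,1]-t[1]); m=(r<.03)&(w[...,2]>.25); print(n,m.sum(),np.nanmin(w[m][:,2]) if m.any() else None)
    p=optics.camera_params(n);M=R.from_rotvec(np.ravel(p['rvec'])).as_matrix();c=M@np.array(t)+np.ravel(p['tvec']);f=210/np.tan(np.radians(p['vertical_fov'])/2);print('tcp px',c[:2]/c[2]*f+[p['cx'],p['cy']])
q=get_tcp_rot(); ctrl.move_straight([.44,.06,.10],q,feed=.3); mv((.44,.06),.03,feed=.1)
z=.03
while z>-.045:
    z-=.003; mv((.44,.06),z,feed=.05); F=get_wrist_force()
    if abs(F[2])>4: break
print('touch',z,get_ee_pos(),F)
mv((.44,.06),.03+z); mv((.44,.06),.2)
E
```

```text
226 [[0.533, 0.166, 0.002], [0.522, 0.165, 0.001], [0.504, 0.164, 0.001]]
236 [[0.532, 0.183, 0.002], [0.52, 0.182, 0.002], [0.502, 0.181, 0.001]]
246 [[0.53, 0.201, 0.002], [0.519, 0.2, 0.001], [0.501, 0.199, 0.001]]
256 [[0.529, 0.047, 0.374], [0.526, 0.049, 0.369], [0.52, 0.048, 0.37]]
266 [[0.529, 0.047, 0.385], [0.525, 0.049, 0.38], [0.52, 0.048, 0.381]]
276 [[0.528, 0.049, 0.39], [0.525, 0.049, 0.39], [0.521, 0.048, 0.391]]
286 [[0.528, 0.047, 0.402], [0.525, 0.048, 0.4], [0.521, 0.048, 0.398]]
296 [[0.528, 0.025, 0.445], [0.526, 0.025, 0.445], [0.523, 0.025, 0.446]]
306 [[0.528, 0.026, 0.448], [0.526, 0.026, 0.448], [0.523, 0.026, 0.448]]
316 [[0.528, 0.028, 0.45], [0.526, 0.028, 0.449], [0.523, 0.028, 0.449]]
326 [[0.527, 0.06, 0.41], [0.524, 0.059, 0.411], [0.52, 0.059, 0.41]]
336 [[0.526, 0.064, 0.41], [0.524, 0.063, 0.411], [0.52, 0.062, 0.412]]
346 [[0.516, 0.385, 0.014], [0.504, 0.382, 0.017], [0.485, 0.381, 0.016]]
side 1057 0.3572552248951728
tcp px [242.98763225 200.95689214]
scene 867 0.35783569351787836
tcp px [316.30013713 152.67481299]
touch -0.032999999999999995 [ 0.43997529  0.05997152 -0.03032212] [-8.40348148  0.40973494 29.73140149]
```

Touching the table shows that the real fingertips sit about 31 mm above the reported TCP, and the wrist depth agrees. I'll correct for that from here on and pick again.

```bash
cat >> h.py <<'E'
OFF=.031   # real tips lie this far behind the reported TCP; z below = real tip height
def mv(xy,z,q=None,feed=.25): ctrl.move_straight([xy[0],xy[1],z-OFF],q,feed=feed)
def pick(i):
    t=np.array(T[i]); q=best([*t,.22],TY)
    hand.set_gripper(.045,10)
    ctrl.move_ptp([*(t-.08*TX),.34-OFF],q); mv(t,.30); mv(t,.209)
    hand.set_gripper(.018); mv(t,.202,feed=.05); hand.set_gripper(0,40); print('grip',get_opening(),get_wrist_force())
    mv(t,.219,feed=.06); print('lift',get_wrist_force()); mv(t-.07*TX,.219,feed=.12); mv(t-.09*TX,.34)
    print('out',get_opening(),get_wrist_force(),get_clock())
SL=[-.122,-.076,-.030,.016]
def over(k,z=.24):
    s=case(0,SL[k]); q=best([*s,z-OFF],CY+np.pi/2)
    ctrl.move_straight([*case(-.02,SL[k]),.30-OFF],q,feed=.2); mv(s,z)
E
python3 - <<'E'
from h import *
pick(0)
if get_opening()>.006:
    over(3)
    im,d,W=cam('wrist'); save('over3',im); np.savez('over3.npz',im=im,d=d,W=W); print(get_ee_pos(),case(0,.016),get_clock(),get_joint_pos())
E
```

```text
grip 0.010108330608966886 [-1.50384421 -0.00681722  1.17478914]
lift [-0.25899945 -0.7965902  -2.17641345]
out 0.009661704032214053 [-0.4819961  -0.41735664 -2.98039363] 23.75
[ 0.47783301 -0.16333082  0.21038489] [ 0.47707323 -0.16315571] 25.8667 [-6.54368041e-03  1.64550529e-01 -2.51868862e-01  1.30075322e-03
 -1.15284187e+00 -1.42400976e+00]
```

View pics/over3.png

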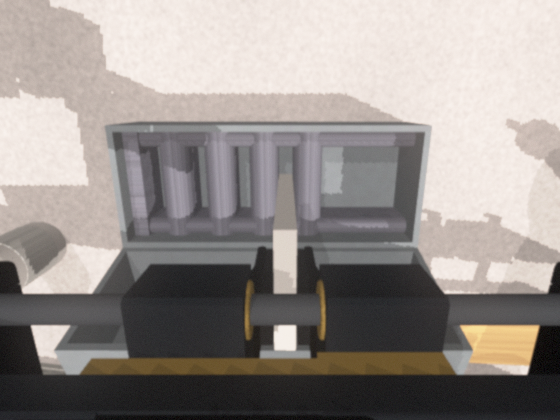

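The tile is held at column 285, with slot 4 between the dividers at about columns 263 and 308. I'll compare the two positions in the case frame.

```bash
cat >> h.py <<'E'
def fitcheck(W,k):
    L=local(W); s=SL[k]; x,y,z=L[...,0],L[...,1],L[...,2]
    m=(abs(y-s)<.02)&(x<.0)&(x>-.05)&(z>.12)&(z<.19); P=L[m]
    print('tile',m.sum(),np.percentile(P,[2,50,98],axis=0).round(4).tolist())
    a=np.polyfit(P[:,2],P[:,1],1); print('tile y slope vs z',a[0], 'y at bottom',np.polyval(a,z[m].min()))
    for c in(s-.023,s+.023):
        m=(abs(y-c)<.02)&(abs(x)<.03)&(z>.052)&(z<.062); print('divider',c,m.sum(),np.percentile(L[m],[2,50,98],axis=0)[:,1].round(4), z[m].max())
    m=(abs(y-s)<.015)&(abs(x)<.035)&(z<.03); print('floor y',np.percentile(y[m],[1,99]) if m.any() else None)
    m=(abs(z-.076)<.004)&(abs(y)<.14)&(x<-.045)&(x>-.07); print('front rim x',np.percentile(x[m],[1,99]))
E
python3 - <<'E'
from h import *
fitcheck(np.load('over3.npz')['W'],3)
E
```

```text
tile 176 [[-0.0294, 0.0113, 0.1517], [-0.029, 0.0161, 0.1723], [-0.0287, 0.0208, 0.1891]]
tile y slope vs z -0.0012748016722299849 y at bottom 0.016102519211349784
divider -0.006999999999999999 1328 [-0.0185 -0.0064  0.0048] 0.06042117454332309
divider 0.039 1331 [0.0275 0.0388 0.0508] 0.06026756092103956
floor y [0.00812158 0.02416522]
front rim x [-0.06095771 -0.0549546 ]
```

```bash
cat >> h.py <<'E'
def place(k):
    s=case(0,SL[k]); F0=get_wrist_force()
    mv(s,.16); mv(s,.106,feed=.08); z=.106
    print('in',get_wrist_force()-F0)
    while z>.095:
        z-=.002; mv(s,z,feed=.04); F=get_wrist_force()-F0
        if F[2]>6: break
    print('floor at',z,get_ee_pos()[2]+OFF,F)
    hand.set_gripper(.026); mv(s,.14,feed=.15); mv(s,.28)
    im,d,W=cam('wrist'); L=local(W); x,y,zz=L[...,0],L[...,1],L[...,2]
    m=(abs(y-SL[k])<.02)&(abs(x)<.04)&(zz>.1)&(zz<.2); P=L[m]; print('placed',m.sum(),np.percentile(P,[2,50,98],axis=0).round(3).tolist(),get_clock())
    return im
E
python3 - <<'E'
from h import *
im=place(3)
pick(1)
if get_opening()>.006:
    over(2); im,d,W=cam('wrist'); fitcheck(W,2); save('over2',im)
E
```

```text
in [ 0.51085688 -0.40039488 -0.1436569 ]
floor at 0.09799999999999999 0.09898436217538739 [-0.72567294  0.19919437  6.62042403]
placed 722 [[-0.028, 0.011, 0.111], [-0.001, 0.016, 0.127], [0.03, 0.021, 0.129]] 29.975
grip 0.009533421002455363 [-1.65768537 -0.41753934  0.77005812]
lift [-0.19725548  0.07367353 -2.00059742]
out 0.009619168913301342 [-0.39268823 -0.36823223 -2.83582631] 36.0333
tile 183 [[-0.0298, -0.0345, 0.1501], [-0.0295, -0.0298, 0.1718], [-0.0292, -0.0251, 0.1894]]
tile y slope vs z 0.002423882053280925 y at bottom -0.02987967077196106
divider -0.053 1337 [-0.0646 -0.0525 -0.0411] 0.06042018934347595
divider -0.006999999999999999 1398 [-0.0185 -0.0066  0.0109] 0.06193238717564611
floor y [-0.03785574 -0.02183301]
front rim x [-0.06057949 -0.05460004]
```

Tile 1 stands in slot 4 (top at 0.127 m), and tile 2 is centred over slot 3. I'll continue with the rest, checking the fit over each slot.

```bash
python3 - <<'E'
from h import *
place(2)
for i,k in((2,1),(3,0)):
    pick(i)
    if not get_opening()>.006: print('MISS',i); break
    over(k); im,d,W=cam('wrist'); fitcheck(W,k)
    L=local(W); m=(abs(L[...,1]-SL[k])<.02)&(L[...,0]<0)&(L[...,0]>-.05)&(L[...,2]>.12)&(L[...,2]<.19)
    y=np.median(L[...,1][m]); mf=(abs(L[...,1]-SL[k])<.015)&(abs(L[...,0])<.035)&(L[...,2]<.03); f=np.percentile(L[...,1][mf],[1,99]) if mf.sum()>50 else None
    print('tile y',y,'floor',f)
    if abs(y-SL[k])>.002: print('OFF',i); break
    place(k)
im,d,W=cam('wrist'); save('tiles',im)
hs=optics.read_camera('scene')[0]; save('scene2',hs)
E
```

```text
in [0.84335226 1.0621978  0.06741131]
floor at 0.09799999999999999 0.09903711002733102 [-1.13540611  1.19312676  6.19261446]
placed 689 [[-0.029, -0.035, 0.107], [-0.003, -0.03, 0.127], [0.03, -0.025, 0.129]] 42.475
grip 0.009649078042142989 [-0.97232967 -0.54267722 -0.27990271]
lift [-0.00688757  1.15792976 -2.64854565]
out 0.010203988987813592 [-0.60649642 -0.30722838 -2.91953624] 48.925
tile 175 [[-0.0294, -0.0806, 0.1518], [-0.0291, -0.0758, 0.1725], [-0.0288, -0.0712, 0.1884]]
tile y slope vs z -0.0016635690961228893 y at bottom -0.0758658301159009
divider -0.099 1338 [-0.1105 -0.0983 -0.0871] 0.06074088303602009
divider -0.053 1394 [-0.0646 -0.0526 -0.0351] 0.061936737191849854
floor y [-0.08387806 -0.06782927]
front rim x [-0.06070143 -0.05482961]
tile y -0.07584029125785813 floor [-0.08387806 -0.06782927]
in [-0.34625974 -0.0821639  -0.81960982]
floor at 0.09799999999999999 0.09905700614210794 [-2.81800783  0.36099198  6.5999769 ]
placed 660 [[-0.029, -0.08, 0.108], [-0.002, -0.077, 0.127], [0.03, -0.072, 0.129]] 55.9583
grip 0.009826934833452015 [-1.42762211 -0.19329515  0.57369427]
lift [ 0.7388785  -0.09960798 -2.35186816]
out 0.009471803353517558 [ 0.00592198 -0.06209007 -2.81531847] 62.8083
tile 175 [[-0.0295, -0.1266, 0.1519], [-0.0293, -0.1219, 0.1722], [-0.0289, -0.1171, 0.1884]]
tile y slope vs z 0.00036658557695664023 y at bottom -0.12190629910491797
divider -0.145 810 [-0.1447 -0.1379 -0.13  ] 0.06181475232783244
divider -0.099 1390 [-0.1105 -0.0986 -0.0812] 0.0618261364437914
floor y [-0.12988534 -0.11382215]
front rim x [-0.06081963 -0.05500062]
tile y -0.1218947748788425 floor [-0.12988534 -0.11382215]
in [-1.36680161  0.26771252 -0.74443206]
floor at 0.09599999999999999 0.0990170402262886 [-4.65051261  3.54418278 14.60820351]
placed 727 [[-0.029, -0.126, 0.108], [-0.002, -0.122, 0.127], [0.03, -0.117, 0.129]] 70.7
```

View pics/tiles.png

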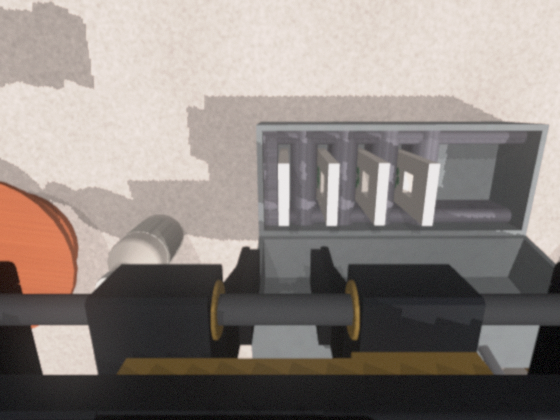

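All four tiles stand in their slots (tops at columns 283, 330, 378 and 430) and the bay is empty. Next I'll locate the bunny from close by.

```bash
python3 - <<'E'
from h import *
im,d,W=cam('wrist'); t=get_ee_pos()
for v in(280,310,340): print(v,[(u,*(W[v,u]-[0,t[1],t[2]+OFF]).round(3)[1:]) for u in(100,160,215,240,325,355,400,470)])
p=[.49,.20,.30-OFF]; q=best(p,CY+np.pi/2); hand.set_gripper(.07)
mv(get_ee_pos()[:2],.30); ctrl.move_ptp(p,q)
im,d,W=cam('wrist'); save('bun',im); np.savez('bun.npz',im=im,d=d,W=W)
for n,w in(('wrist',W),('side',cam('side')[2])):
    for a,b in((.005,.03),(.03,.06),(.075,.1),(.1,.125)):
        m=(w[...,2]>a)&(w[...,2]<b)&(abs(w[...,0]-.42)<.09)&(abs(w[...,1]-.2)<.09)&(w[...,0]<.49)
        if m.sum()>10: print(n,a,m.sum(),cv2.minEnclosingCircle(w[m][:,:2].astype(np.float32)),np.median(w[m],0).round(3))
print(get_clock())
E
```

```text
280 [(100, np.float64(-0.16), np.float64(-0.126)), (160, np.float64(-0.036), np.float64(0.084)), (215, np.float64(-0.023), np.float64(0.084)), (240, np.float64(-0.02), np.float64(0.035)), (325, np.float64(0.016), np.float64(0.032)), (355, np.float64(0.012), np.float64(0.085)), (400, np.float64(0.024), np.float64(0.085)), (470, np.float64(0.235), np.float64(-0.203))]
310 [(100, np.float64(-0.047), np.float64(0.093)), (160, np.float64(-0.033), np.float64(0.095)), (215, np.float64(-0.021), np.float64(0.09)), (240, np.float64(-0.015), np.float64(0.088)), (325, np.float64(0.006), np.float64(0.088)), (355, np.float64(0.012), np.float64(0.091)), (400, np.float64(0.021), np.float64(0.094)), (470, np.float64(0.037), np.float64(0.094))]
340 [(100, np.float64(-0.047), np.float64(0.094)), (160, np.float64(-0.033), np.float64(0.094)), (215, np.float64(-0.021), np.float64(0.087)), (240, np.float64(-0.016), np.float64(0.05)), (325, np.float64(0.016), np.float64(0.051)), (355, np.float64(0.015), np.float64(0.088)), (400, np.float64(0.024), np.float64(0.094)), (470, np.float64(0.04), np.float64(0.094))]
wrist 0.005 240 ((0.39685502648353577, 0.2271459996700287), 0.03194423392415047) [0.422 0.224 0.021]
wrist 0.03 698 ((0.39735156297683716, 0.22622068226337433), 0.029366182163357735) [0.416 0.224 0.046]
wrist 0.075 319 ((0.39740073680877686, 0.22609341144561768), 0.02092384174466133) [0.413 0.224 0.096]
wrist 0.1 705 ((0.39809557795524597, 0.22544452548027039), 0.018801113590598106) [0.401 0.225 0.102]
side 0.005 153 ((0.4132097661495209, 0.19030746817588806), 0.10997416079044342) [0.378 0.208 0.008]
side 0.03 138 ((0.39259713888168335, 0.2274082452058792), 0.029121791943907738) [0.379 0.215 0.047]
side 0.075 102 ((0.3927434980869293, 0.2275693714618683), 0.020342133939266205) [0.389 0.224 0.096]
side 0.1 68 ((0.3925844430923462, 0.22716674208641052), 0.018240641802549362) [0.392 0.229 0.104]
74.0667
```

View pics/bun.png

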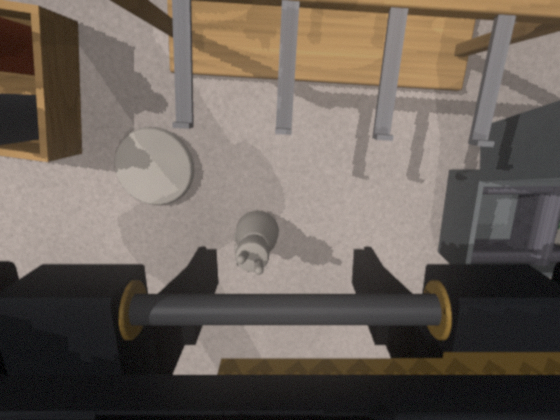

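The bunny has been knocked to (0.397, 0.226) but stands upright: at pixel (257,240) its centre agrees to 1 mm at every height. Grasping it now.

```bash
python3 - <<'E'
from h import *
b=np.array([.3974,.2262]); q=get_tcp_rot()
hand.set_gripper(.075); mv(b,.20); 
mv(b,.072,feed=.12); hand.set_gripper(0,20); print('grip',get_opening()); mv(b,.09,feed=.08); mv(b,.27); F0=get_wrist_force(); print(get_opening(),F0)
s=case(0,.0995)
mv(s,.27); mv(s,.13)
mv(s,.088,feed=.1); z=.088
while z>.074:
    z-=.002; mv(s,z,feed=.04); F=get_wrist_force()-F0
    if F[2]>5: break
print('floor',z,get_ee_pos()[2]+OFF,F,get_ee_pos()[:2]-s)
hand.set_gripper(.052); mv(s,.16,feed=.12); mv(case(-.10,.0995),.30)
im,d,W=cam('wrist'); L=local(W)
im2,d2,W2=cam('scene');L2=local(W2)
for n,l in(('wrist',L),('scene',L2)):
    m=(abs(l[...,0])<.05)&(abs(l[...,1]-.1)<.045)&(l[...,2]>.082)&(l[...,2]<.14)
    print(n,m.sum(),cv2.minEnclosingCircle(l[m][:,:2].astype(np.float32)),np.percentile(l[m][:,2],99))
    if n=='wrist': save('placed',im)
np.savez('placed.npz',im=im,W=W); np.savez('placedS.npz',im=im2,W=W2); print(get_clock())
E
```

```text
grip 0.03904334372959668
0.03957049533835257 [-0.63630206  0.13392048 -3.43586626]
floor 0.07599999999999998 0.07772873237208543 [-2.30309487 -0.11953242 12.52542951] [ 0.00095443 -0.00043863]
wrist 1386 ((-0.0004620856198016554, 0.09989005327224731), 0.021427975967526436) 0.12973918808204948
scene 147 ((0.0003147974784951657, 0.09677547961473465), 0.022050825878977776) 0.12768708524417763
84.8917
```

View pics/placed.png

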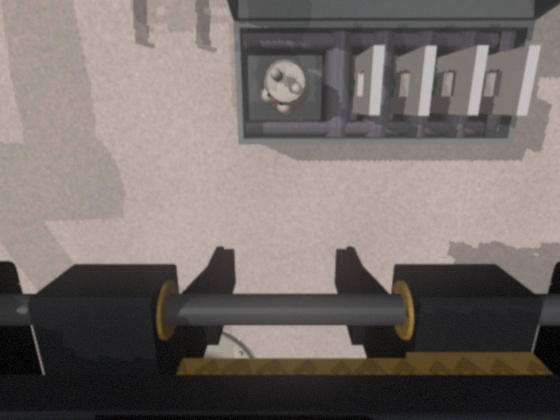

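Everything is packed and upright. Now I'll measure the lid angle and bar with the wrist camera from above.

```bash
python3 - <<'E'
from h import *
mv(case(-.08,0),.36); mv(case(.03,0),.36)
im,d,W=cam('wrist'); save('lid',im); L=local(W); np.savez('lid.npz',im=im,W=W)
x,y,z=L[...,0],L[...,1],L[...,2]
m=(abs(y)<.06)&(x>.09)&(x<.22)&(z>.202)&(z<.26)
print('bar pts',m.sum(),np.percentile(L[m],[2,50,98],axis=0).round(4))
# face plane
m2=(abs(y)<.14)&(x>.10)&(x<.17)&(z>.15)&(z<.198)
A=np.c_[x[m2],np.ones(m2.sum())]; s=np.linalg.lstsq(A,z[m2],rcond=None)[0]; print('face slope',s,m2.sum(),'theta',np.pi/2-np.arctan(s[0]))
# bar fit over theta
from scipy.optimize import least_squares
P=L[m]
for t in np.arange(1.75,2.1,.05): print(round(t,2),'bar local',(.061-.157*np.cos(t)+.035*np.sin(t)).round(4),(.076+.157*np.sin(t)+.035*np.cos(t)).round(4))
for yy in(-.06,-.05,-.03,0,.03,.05,.06):
    k=m&(abs(y-yy)<.004); print(yy,k.sum(),np.median(x[k]).round(4) if k.any() else None,np.percentile(z[k],90).round(4) if k.any() else None)
E
```

```text
bar pts 1897 [[ 0.1248 -0.0526  0.2066]
 [ 0.1317  0.0004  0.2255]
 [ 0.1367  0.054   0.2275]]
face slope [-0.24770216  0.21813666] 15397 theta 1.8136111477868222
1.75 bar local 0.1234 0.2242
1.8 bar local 0.1308 0.2209
1.85 bar local 0.1379 0.2173
1.9 bar local 0.1449 0.2133
1.95 bar local 0.1516 0.2089
2.0 bar local 0.1582 0.2042
2.05 bar local 0.1644 0.1992
2.1 bar local 0.1705 0.1939
-0.06 0 None None
-0.05 189 0.1297 0.2267
-0.03 130 0.132 0.227
0 127 0.1319 0.2269
0.03 128 0.1318 0.2271
0.05 184 0.1296 0.2266
0.06 6 0.1317 0.2216
```

View pics/lid.png

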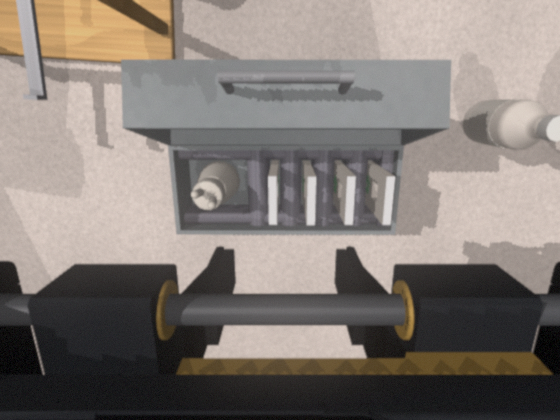

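```bash
cat >> h.py <<'E'
def bar(t): return .061-.157*np.cos(t)+.035*np.sin(t), .076+.157*np.sin(t)+.035*np.cos(t)
def arc(t0,t1,n,feed=.08,dz=-.015,dx=0.,fmax=30):
    for t in np.linspace(t0,t1,n+1)[1:]:
        x,z=bar(t); mv(case(x+dx,0),z+dz,feed=feed); F=get_wrist_force()
        print(round(t,2),F.round(1),round(get_opening(),4))
        if np.linalg.norm(F)>fmax: print('STOP'); return t
    return t1
E
python3 - <<'E'
from h import *
s=case(.132,0); q=best([*case(0,0),.30],CY)
for t in np.linspace(1.81,0,8):
    x,z=bar(t); j=planner.inverse_kinematics([*case(x,0),z-.015-OFF],q); assert j is not None,t
hand.set_gripper(.03,12)
ctrl.move_ptp([*case(0.05,0),.36-OFF],q); mv(s,.32); mv(s,.206,feed=.1); print(get_wrist_force())
hand.set_gripper(0,12); print('bar',get_opening(),get_wrist_force())
if get_opening()>.006:
    t=arc(1.81,.9,14); print(t,get_clock())
S,d,W=cam('scene'); save('sc3',S)
D,_,_=cam('side'); save('arc1',np.hstack([cv2.resize(S[100:300,120:340],None,fx=1.8,fy=1.8),cv2.resize(D[150:350,220:440],None,fx=1.8,fy=1.8)]))
E
```

```text
[ 0.76549403  0.62892521 -0.05650553]
bar 0.009565464914934688 [-0.4639679   0.22148481  0.45218022]
1.74 [ 0.5 -0.5  1.9] 0.0094
1.68 [0.4 1.  5.4] 0.0096
1.62 [1.3 3.3 7.5] 0.0096
1.55 [2.3 2.6 7.9] 0.0096
1.48 [0.9 2.6 8.4] 0.0094
1.42 [1.3 2.4 8.3] 0.0092
1.36 [1.2 2.1 7.6] 0.0092
1.29 [-0.5  1.8  7.3] 0.0097
1.23 [-0.4  2.2  7.3] 0.0097
1.16 [-1.2  0.5  6.2] 0.0094
1.1 [-0.9  0.4  5.1] 0.0095
1.03 [-1.4  0.6  2.9] 0.0093
0.97 [ 0.1 -2.3 -0.2] 0.0092
0.9 [-0.3 -2.7 -1. ] 0.0094
0.9 94.55
```

View pics/arc1.png

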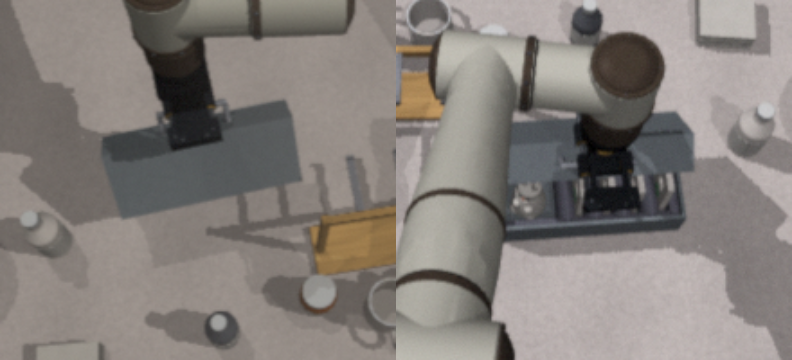

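The lid follows the gripper (left half of the picture, lid swung part-way over), and the forces are small. I'll take it down slowly.

```bash
python3 - <<'E'
from h import *
t=arc(.9,.0,16,feed=.06); print(get_clock())
S,d,W=cam('scene'); L=local(W); np.savez('shut.npz',im=S,W=W)
m=(L[...,0]>-.03)&(L[...,0]<.055)&(abs(L[...,1])<.14)&(L[...,2]>.1)
s=np.polyfit(L[...,0][m],L[...,2][m],1); print('lid top slope',s,'theta',-np.arctan(s[0]),'z mid',np.median(L[...,2][m]),m.sum())
E
```

```text
0.84 [ 2.5 -1.7 -0.7] 0.0096
0.79 [ 1.3 -2.8 -1.5] 0.0096
0.73 [ 1.6 -1.6 -2. ] 0.0097
0.68 [ 0.7 -1.3 -3.2] 0.0093
0.62 [-0.2 -1.1 -2.4] 0.0093
0.56 [ 0.4 -0.8 -2.2] 0.0091
0.51 [ 0.2 -1.1 -2.8] 0.0095
0.45 [-0.1 -0.3 -3.6] 0.0094
0.39 [-0.1  0.3 -3. ] 0.0098
0.34 [-0.7  1.  -3. ] 0.0096
0.28 [-0.4  0.8 -2.9] 0.0092
0.22 [-1.5 -0.1 -2.5] 0.0097
0.17 [-1.7  0.9 -3. ] 0.0094
0.11 [-1.7  0.2 -2. ] 0.0096
0.06 [-2.4  0.6 -2.5] 0.0094
0.0 [-3.4  0.3 -2.2] 0.0092
99.45
lid top slope [-1.08868144  0.1698784 ] theta 0.8278307773058033 z mid 0.13882553349192203 2937
```

```bash
cat >> h.py <<'E'
def lidang():
    W=cam('scene')[2]; L=local(W)
    m=(L[...,0]>-.055)&(L[...,0]<.055)&(abs(L[...,1])<.14)&(L[...,2]>.12)&(L[...,2]<.16)
    x,z=L[...,0][m],L[...,2][m]
    for _ in range(4):
        s=np.polyfit(x,z,1); k=abs(z-np.polyval(s,x))<.004; x,z=x[k],z[k]
    print('lid angle',-np.arctan(s[0]),'z at hinge/front',np.polyval(s,[.061,-.061]).round(4),len(x))
E
python3 - <<'E'
from h import *
lidang()
x,z=bar(0)
for d in(.002,.004,.006,.008,.010):
    mv(case(x,0),z-.015-d,feed=.03); F=get_wrist_force(); print(d,F.round(1))
    if F[2]>10: break
hand.set_gripper(.024); mv(case(x,0),.15,feed=.1); print(get_wrist_force()); mv(case(x-.01,0),.30)
mv(case(x-.04,0),.36)
lidang()
im,_,W=cam('wrist'); D,_,_=cam('side'); S,_,_=cam('scene')
save('end',np.hstack([cv2.resize(S[100:300,120:340],None,fx=1.8,fy=1.8),cv2.resize(D[150:350,220:440],None,fx=1.8,fy=1.8)]))
print(get_clock())
E
```

```text
lid angle 0.02202037941714364 z at hinge/front [0.1372 0.1399] 2749
0.002 [-4.3 -0.4 -0.8]
0.004 [-7.3  0.3  3. ]
0.006 [-9.3  0.3 10. ]
[-0.33101584 -0.55812532 -0.48310274]
lid angle 0.0040651417598733565 z at hinge/front [0.1371 0.1376] 2954
103.0167
```

View pics/end.png

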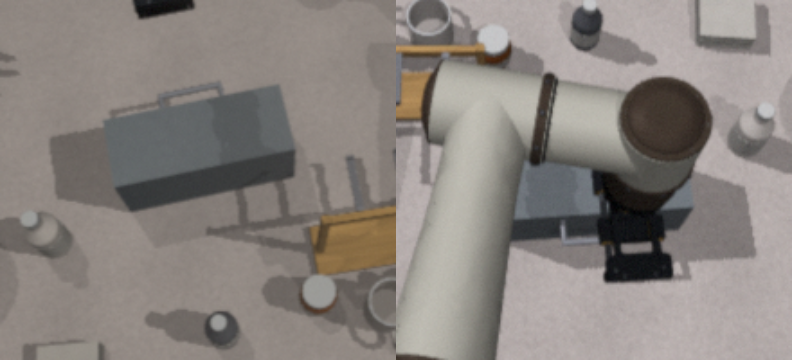

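The lid is level at 0.004 rad, rim on rim, and the gripper is clear. Handing in.

```bash
python3 - <<'E'
from h import *
ctrl.hold(.5); lidang(); print(get_wrist_force(),get_clock()); order.sign_off()
E
```

```text
lid angle -2.449296127150232e-05 z at hinge/front [0.1374 0.1374] 2975
[-0.47270697 -0.27400268  0.44366612] 103.5667
the job is handed in; nothing more can be done
```

All four tiles are in their own slots, hole up, the bunny is in the wide bay, and the lid is shut. I handed the job in at about 104 s; sign-off gives no verdict, so what follows rests on my own checks.

- **Tiles:** each was lifted off its hook and lowered until it touched the slot floor. Tile tops measured 0.127 m above the table (expected 0.126), within about 1 mm of the slot centres.
- **Bunny:** it had been knocked from about (0.42, 0.20) to (0.397, 0.226), so I found it again before gripping. It stood in the bay within about 3 mm of centre, its top at 0.128–0.130 m.
- **Lid:** I swung it over by the bar in small slow steps, with at most about 14 N on the wrist. After the arc the camera still read 0.022 rad. A light press closed it, and it read 0.004 rad, then about 0.000 just before hand-in. Nothing was touching the robot.
- **Other objects:** I did not measure the bottles, jar, mug and disc again. No move was planned near them, and those visible in the later views showed no sign of having been moved.

**What disagreed:** the real fingertips sit about 31 mm above the reported TCP, so the first grasp closed on air without moving the tile. I confirmed the offset by touching the table (about 30 N) and corrected for it afterwards. The fixed cameras and the wrist camera also differed by up to about 6 mm, so I relied on the wrist camera to line up the tiles and the bunny.

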